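# Put a repaired circuit board on test

## Robot

A 7-joint arm with a two-finger parallel gripper is mounted at the origin on the work surface. World frame = base frame: x ahead of the robot, y to its left, z up, the work surface at z = 0. Lengths are in m, angles in rad, forces in N, time in s.
With the tool pointing down it reaches from about 0.425 to 0.925 m from the base axis. Payload 6.8 kg.
Tool frame: the origin (TCP) lies on the front face of the gripper's body, between the roots of the fingers; the fingertips stand 73 mm ahead of it and the grasp point (between the pads) lies 54 mm ahead of it (env.nose_length is the distance from the TCP to the fingertips, in m); z points along the fingers, y is the line along which they close (so a half turn about z gives the same grasp; the last joint's range is limited). The gripper opens to 85 mm and grips with 20 to 120 N. Pads are 22 mm wide; open, the fingers measure 114 mm over their backs; the gripper's body (76 mm by 85 mm) begins 54 mm behind the grasp point. The pads swing forward as they close: fully open they stand 13 mm farther back than shut.
Start: joints at [1.217, 0.477, 0.022, 1.555, -0.011, 1.109, -0.083], TCP at [0.164, -0.655, 0.304] pointing down, gripper open.
Joint ranges: [-2.96, 2.96], [-0.34, 2.1], [-1.41, 1.46], [0.24, 2.44], [-1.37, 4.51], [0.17, 1.92], [-2.96, 2.96]. Speed limits (rad/s): [2.39, 2.39, 3.14, 3.14, 3.14, 3.14, 3.14].

## Interface

Orientations are given as a unit quaternion [w, x, y, z].
In Python, from cell import env, kin, camera, calibration, job gives the robot as it stands. The module is installed in compiled form; this text tells all that it offers. Calls block until the motion is done:
- env.reach(position, orientation): joint-space move of the TCP to a pose.
- env.movel(position, velocity=0.15, rot=None, stop_force=None): straight line of the TCP; rot=None keeps the orientation; velocity is the mean speed in m/s. With stop_force (N) it stops when the force on the tool has changed by that much, and returns True; else False.
- env.goto_joints(angles): joint-space move.
- env.grip(opening, f_grip=None): finger opening in m; f_grip is the grip in N (None keeps the last); returns when the fingers have stopped.
- env.dwell(seconds).
- kin.inverse_kinematics(position, orientation): joint angles nearest the present ones, or None.
- env.get_state(): the state.
- camera(name): name is "scene" or "top" or "wrist"; returns (picture, depth): 480x640x3 uint8, blue, green, red; 480x640 float32, m along the optical axis (not along the pixel's ray), 0 where there is no reading.
- calibration(name): a dict with "fx", "fy", "cx", "cy" (pixels), "rvec" (rotation vector, rad) and "tvec" (3), from world to camera coordinates, as OpenCV has them. Camera axes: x right, y down, z forward; pixel columns grow to the right and rows downward; lengths in m; the calibration is good to about 2 mm. The wrist camera is an equidistant fisheye: a pixel r from the principal point sees the ray r / f radians off the axis. A picture is of the moment at which its call begins: read the wrist's pose just before it. calibration takes no time and is no camera call; for the wrist camera it gives the pose at the moment of the call.
A pose or a line that the arm cannot do raises env.PlanningError and nothing moves.
- job.job_done(): hands the job in; it is judged then, once.
The state is a dict: "time": time; "qpos": joint angles; "joint_velocities": joint speeds; "joint_torque": joint torques, N m; "tcp_pos": TCP position; "orientation": TCP orientation; "force": force on the tool from outside, world axes, zero at the start; "torque": the same for the moment, N m; "opening": finger opening in m; "gripper_force": force on a finger pad.
Only numpy, scipy, OpenCV 4.12 (cv2) and the standard library are available. Lean on these libraries where they do the work, as an engineer would, in place of code of your own. Each camera call takes 0.05 s, during which the arm holds its last target. There are 200 camera calls.

## Task

Put the repaired circuit board on test. First throw the supply switch, the one with the crossbar handle, to off (towards the robot), push the board's carrier along its rails fully home against the end stop, and swing the latch bar all the way across behind it. Then throw the supply switch back on and turn the knob until the dial's needle points at the index mark on the rim, leaving the ball-handled lamp switch and everything else on the bench as it was.

Things in the scene. Friction and masses are not known exactly. Their poses are not given: they have to be found in the camera images.
- supply_base: supply switch: grey housing 90 x 60 x 34 mm (x, y, z), fixed; origin under its centre; its x axis points away from the robot side, the lever swings in its x-z plane about a pivot along y 30 mm above the origin, lever length 66 mm. Lever ends in a dark steel crossbar
- supply (a joint): supply lever, rad: 0 = off (leans 0.55 rad to the housing's -x, towards the robot), 1.1 = on (leans 0.55 rad to +x). The heavy handle drops over centre (0.55) to either end stop and stays there; pushing it takes about 1 N
- supply_tip (a point): middle of the crossbar at the top of the supply lever: bar 14 mm thick, 66 mm long along the housing's y; about 86 mm above the table at either end of its swing
- lamp_base: lamp switch, to be left alone: grey housing 90 x 60 x 34 mm (x, y, z), fixed; origin under its centre; its x axis points away from the robot side, the lever swings in its x-z plane about a pivot along y 30 mm above the origin, lever length 66 mm. Lever ends in a dark steel ball
- lamp_tip (a point): centre of the 24 mm ball at the top of the lamp switch's lever
- fixture: aluminium test fixture, fixed; base plate 220 x 120 x 10 mm, origin under its centre. A channel along x, floor 10 mm above the origin, between two rails 12 mm high with inner faces at y = +-37 mm, x = -60 to 105 mm. Dark end stop at its +x end, inner face at x = 95 mm, 24 mm high. The open mouth faces -x, the robot
- carrier: circuit board in a loose black carrier 100 x 70 mm lying in the channel; origin under its centre, x along the channel. Floor 6 mm thick with the green board on it; across its -x end (outer face at x = -50 mm) a full-width lip 26 mm high and 6 mm thick to push against. Home when its +x end touches the end stop: origin at x = 45 mm in the fixture's frame
- latch (a joint): turn-latch, rad: 0 = open (bar points along the fixture's -x, beside the mouth at its +y side), 1.571 = closed (bar turned counterclockwise seen from above, across the mouth, pointing to -y, 4 mm behind the lip of a carrier that is home). Stays where it is left; a light push on the pin turns it
- latch_hinge (a point): pivot of the latch, vertical axis, at x = -14, y = 52, z = 28.5 mm in the fixture's frame, mid-height of the 7 mm thick, 10 mm wide steel bar; the bar passes above the rails
- latch_pin (a point): top centre of the upright black pin near the free end of the latch bar: 14 mm across, standing 30 mm above the bar, top 62 mm above the table, 75 mm from the pivot
- meter: grey trimming unit 130 x 210 x 50 mm (x, y, z), fixed; origin under its centre. On its top: a knob at y = +60 mm, a 104 mm dial with a flat clear cover (13 mm above the top) centred at y = -45 mm
- knob (a joint): knob, rad, 0 to 2.25; grows clockwise seen from above; at 0 its grip bar lies along the unit's x. Geared to the needle: the needle turns 0.8 rad the same way per rad of knob. Stays where it is left
- knob_grip (a point): on the knob's axis at the height to grip, 84 mm above the table: grip bar 40 mm long, 14 mm wide, its top 11 mm above this point
- needle_tip (a point): tip of the black needle, 40 mm from the dial's centre
- index_tip (a point): inner point of the small black pointed index mark at the dial's rim, 40 mm from the dial's centre; does not move with the knob
- pliers: bystander: side cutters, 160 mm long, dark blue handles, 12 mm high, lying flat; origin under its centre
- screwdriver: bystander: 120 mm screwdriver lying flat; origin under its centre
- battery: bystander: small block battery 45 x 26 x 17 mm lying flat; origin under its centre
- spool: bystander: upright aluminium spool, 52 mm across, 40 mm high; origin under its centre
- jar: bystander: jar with a steel cap, 52 mm across, 70 mm high; origin under its centre
- heatsink: bystander: finned aluminium block 50 x 40 x 27 mm; origin under its centre
- tin: bystander: shallow steel bowl, 60 mm across, 30 mm high; origin under its centre
Things that resemble listed ones, but are neither listed nor needed, are in the scene too. What is meant by the carrier is not blue, brown or pink, and is the larger of those in its own colour.

How it is judged:
On the way, in this order (a step that is already met when the one before it is completed fails the run):
1. the supply switch is off (value of joint supply below 0.12 rad), for 0.1 s.
2. the carrier is home against the stop, with the supply off (x of carrier in the frame of fixture above 0.0405 m and z of carrier in the frame of fixture between 0.007 and 0.014 m and value of joint supply below 0.12 rad), for 0.1 s.
3. the latch is across behind the carrier, the supply still off (all of step 2 and value of joint latch above 1.45 rad), for 0.1 s.
4. the supply switch is on again, the carrier home and latched (x of carrier in the frame of fixture above 0.0405 m and z of carrier in the frame of fixture between 0.007 and 0.014 m and value of joint latch above 1.45 rad and value of joint supply above 0.98 rad), for 0.1 s.
5. the needle points at the index mark (all of step 4 and horizontal distance between needle_tip and index_tip below 0.004 m), for 0.1 s.
At the end, for the whole second after the job is handed in: The supply switch is on (lever within 0.12 rad of its stop), the carrier lies in the channel at rest within 4.5 mm of home, the latch is closed (within 0.12 rad), and the needle's tip is within 4 mm of the index mark's point (all of step 5 and linear speed of carrier below 0.02 m/s); the robot touches nothing.
It fails at once if the lamp switch is thrown (distance of lamp_tip from where it was at the start of the episode above 0.03 m).
It fails at once if another thing on the bench is shifted by more than 30 mm (distance of any of pliers, screwdriver, battery, spool, jar, heatsink, tin from where it was at the start of the episode above 0.03 m).
It also fails if it takes over 72 s, if anything falls off the work surface, if the arm or the gripper's body presses on something with over 40 N, if the wrist force passes 120 N, or if a joint passes its speed limit or range.

## Working session

There is one attempt and no reset: what is moved stays moved. The work goes in short steps, each a Python script; the robot and the scene stay as the last script left them, time stands still between calls to the robot, and variables do not carry over. Pictures are saved under pics/ and viewed, at most 10 in all, crops included, and the job is handed in when it is done.

```bash
mkdir -p pics; python3 - <<'E'
from cell import env,camera,calibration
import cv2,numpy as np
for n in("top","scene"):
    p,d=camera(n); cv2.imwrite(f"pics/{n}0.png",p); np.save(f"{n}0.npy",d)
    c=calibration(n); print(n,c)
    R=cv2.Rodrigues(np.array(c["rvec"]))[0]; print(-R.T@np.array(c["tvec"]).ravel())
s=env.get_state(); print(s["time"],s["tcp_pos"],s["orientation"],s["opening"])
E
```

```text
top {'fx': 498.79151794787873, 'fy': 498.79151794787873, 'cx': 323.55060519396136, 'cy': 234.89623945431902, 'rvec': array([ 2.11104209, -2.15797536,  0.20100356]), 'tvec': array([-0.03158135,  0.50360835,  1.06085565])}
[ 0.30932683 -0.02756191  1.13295663]
scene {'fx': 462.41742202759104, 'fy': 462.41742202759104, 'cx': 314.7577609032274, 'cy': 238.9031138933065, 'rvec': array([ 0.68180231,  2.659434  , -1.10073444]), 'tvec': array([ 0.42963037, -0.08357774,  1.29048841])}
[0.83728983 0.64798785 0.85789586]
0.1 [ 0.16410666 -0.65432403  0.30300031] [-8.03420315e-04  9.92457899e-01  1.22583194e-01 -1.82829523e-04] 0.0852265142825254
```

View pics/top0.png

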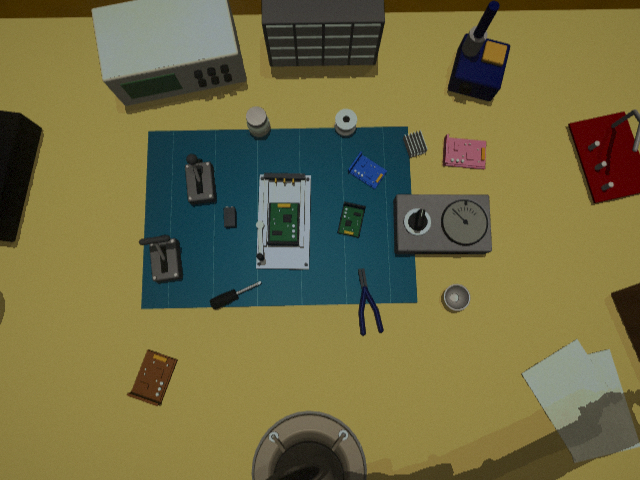

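View pics/scene0.png

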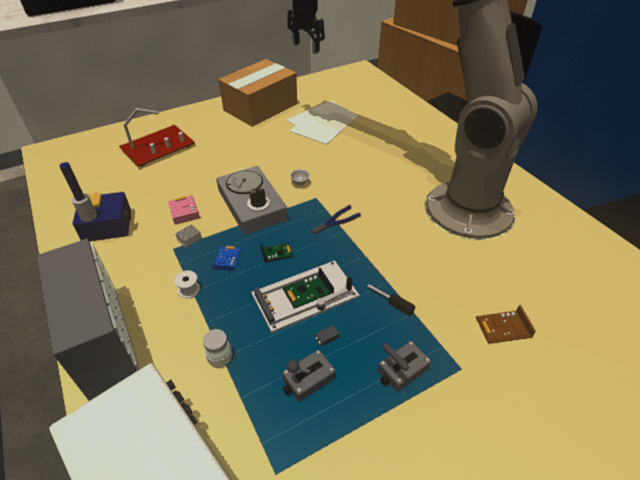

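The top view has +x upwards. The supply switch, with its crossbar, is at about (165,260) and leans on. The lamp switch is at (200,182). The fixture is at (284,222) with the latch pin at (261,257), and the meter is at (443,223) with the knob at (418,221) and the dial at (465,222). Next I'll measure with depth and colour.

```bash
cat > h.py <<'E'
import cv2,numpy as np
from cell import env,kin,camera,calibration,job
def RT(c): return cv2.Rodrigues(np.array(c["rvec"]))[0],np.array(c["tvec"]).ravel()
def world(c,d):
    R,t=RT(c); v,u=np.mgrid[:480,:640]
    P=np.dstack([(u-c["cx"])/c["fx"]*d,(v-c["cy"])/c["fy"]*d,d])
    return (P-t)@R
def plane(c,uv,z):
    R,t=RT(c); o=-R.T@t; r=R.T@np.array([(uv[0]-c["cx"])/c["fx"],(uv[1]-c["cy"])/c["fy"],1])
    return o+r*(z-o[2])/r[2]
def pix(c,p):
    R,t=RT(c); q=R@np.array(p)+t
    return np.array([c["cx"]+c["fx"]*q[0]/q[2],c["cy"]+c["fy"]*q[1]/q[2]])
E
python3 - <<'E'
from h import *
p=cv2.imread("pics/top0.png"); c=calibration("top"); W=world(c,np.load("top0.npy"))
def rect(name,box,zlo,zhi,extra=None):
    u0,v0,u1,v1=box; S=W[v0:v1,u0:u1]; m=(S[...,2]>zlo)&(S[...,2]<zhi)
    if extra is not None: m&=extra[v0:v1,u0:u1]
    n,l,st,_=cv2.connectedComponentsWithStats(m.astype(np.uint8)); k=1+np.argmax(st[1:,4])
    q=S[l==k]; r=cv2.minAreaRect((q[:,:2]*1000).astype(np.float32)); print(name,len(q),np.round(r[0],1),np.round(r[1],1),round(r[2],1),"z",np.median(q[:,2]).round(4))
rect("table",(230,290,260,300),-.1,.1)
rect("supply top",(140,225,190,290),.026,.042)
rect("supply bar",(130,225,190,290),.075,.1)
rect("lamp top",(175,145,225,210),.026,.042)
rect("fixture",(245,165,325,280),.004,.016)
rect("fixall",(245,165,325,280),.006,.045)
rect("stop",(245,165,325,200),.028,.045)
hsv=cv2.cvtColor(p,cv2.COLOR_BGR2HSV)
g=(hsv[...,0]>40)&(hsv[...,0]<80)&(hsv[...,1]>100)
rect("board",(262,190,305,255),.005,.04,g)
rect("lip",(262,225,305,262),.03,.042)
rect("pin",(250,245,275,270),.052,.07)
rect("meter",(390,185,500,260),.045,.055)
rect("knob",(400,200,435,240),.086,.105)
rect("dial",(436,190,500,255),.058,.07)
a=cv2.resize(p[150:285,240:330],None,fx=4,fy=4,interpolation=cv2.INTER_CUBIC)
b=cv2.resize(p[185:265,390:500],None,fx=4,fy=4,interpolation=cv2.INTER_CUBIC)
o=np.zeros((540,800,3),np.uint8); o[:,:360]=a; o[:320,360:]=b
s=cv2.resize(p[225:290,135:195],None,fx=3,fy=3); o[330:525,400:580]=s
cv2.imwrite("pics/crop1.png",o)
E
```

```text
table 298 [377.8 136.4] [62.4 21.2] 89.5 z 0.0025
supply top 1001 [458.9 312.4] [89.7 60.8] 7.3 z 0.0338
supply bar 209 [490.3 316.6] [19.5 64.1] 7.9 z 0.0915
lamp top 963 [639.3 239. ] [96.3 61.1] 6.5 z 0.0339
fixture 1569 [545.   40.2] [121.8 230.6] 83.2 z 0.01
fixall 4882 [545.4  50.7] [125.3 220.9] 88.1 z 0.0139
stop 250 [641.2  44.6] [91.7 20.9] 87.8 z 0.0337
board 796 [537.3  48.1] [62.2 90.1] 88.6 z 0.0181
lip 96 [489.7  50.2] [67.2  6.4] 88.7 z 0.0364
pin 35 [458.1  97.9] [13.1 12.5] 53.2 z 0.0617
meter 3187 [ 525.5 -309.4] [210.8 130.2] 88.9 z 0.0503
knob 132 [ 527.  -249.1] [14.3 38.9] 79.7 z 0.0946
dial 1648 [ 525.7 -354.8] [101.3 101.4] 25.0 z 0.0633
```

View pics/crop1.png

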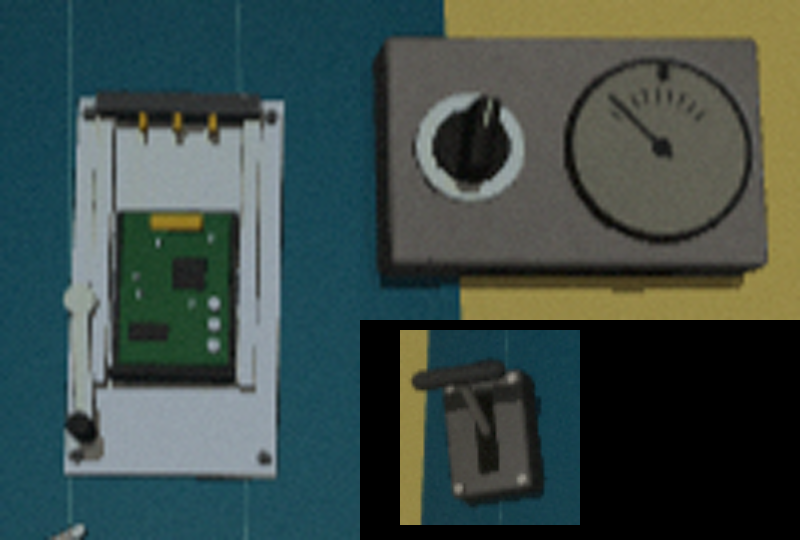

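The crop shows the carrier part-way down the channel, with its lip towards the robot, and the latch open. The needle tip is at crop (612,97), the dial centre at (660,148) and the index at (663,78). The supply lever leans on, at a yaw of about 7.5°. I'll refine the fixture and dial geometry and throw the supply off.

```bash
cat >> h.py <<'E'
NOSE=env.nose_length
def down(a): return [0,np.cos(a/2),np.sin(a/2),0]
def rot2(a): return np.array([[np.cos(a),-np.sin(a)],[np.sin(a),np.cos(a)]])
def tip(xy,z): return [xy[0],xy[1],z+NOSE]
SUP=np.array([.4589,.3124]); SYAW=np.radians(7.5)
def S(x,y=0): return SUP+rot2(SYAW)@[x,y]
def throw(sign):
    "sweep closed fingers against the crossbar; sign=-1 off, +1 on"
    env.reach(tip(S(-sign*.085),.16),down(SYAW))
    env.movel(tip(S(-sign*.085),.072))
    r=env.movel(tip(S(sign*.012),.072),.10,stop_force=15)
    env.movel(tip(S(-sign*.06),.072),.2); env.movel(tip(S(-sign*.06),.20),.25)
    return r
E
python3 - <<'E'
from h import *
c=calibration("top")
P=[plane(c,(240+u/4,150+v/4),.01) for u,v in((80,98),(284,102),(65,475),(277,478))]
for q in P: print(np.round(q[:2]*1000,1))
ctr=np.mean(P,0); dx=P[0]+P[1]-P[2]-P[3]; dy=P[0]+P[2]-P[1]-P[3]
print("fix",ctr[:2],np.degrees(np.arctan2(dx[1],dx[0])),np.degrees(np.arctan2(-dy[0],dy[1])))
print("hinge",plane(c,(260,224.5),.032)[:2],"pin",plane(c,(240+82/4,150+425/4),.062)[:2])
f=lambda u,v,z:plane(c,(390+(u-360)/4,185+v/4),z)[:2]
C=f(660,148,.06);n=f(612,97,.06)-C;i=f(663,80,.06)-C
an=np.arctan2(n[1],n[0]);ai=np.arctan2(i[1],i[0]);print("dial",C,np.linalg.norm(n),np.linalg.norm(i),an,ai,"knob turn cw",(an-ai)/.8)
env.grip(0.0); print("stopped",throw(-1)); s=env.get_state(); print(s["time"])
p,d=camera("top"); cv2.imwrite("pics/top1.png",p); W=world(c,d)
m=W[225:300,130:190]; m=m[(m[...,2]>.075)&(m[...,2]<.1)]; print("bar",len(m),m.mean(0) if len(m) else 0)
E
```

```text
[655.2 101.9]
[650.4 -17. ]
[434.6 110.5]
[430.3  -9. ]
fix [0.5426358  0.04658753] -2.1545218226364398 -2.1834921554727655
hinge [0.53178017 0.09944546] pin [0.45570655 0.09494386]
dial [ 0.5223163 -0.3544218] 0.03818801602183069 0.03859683824096339 0.6969398438626764 -0.11577354549002848 knob turn cw 1.015891736690881
stopped False
7.5417
bar 203 [0.42444043 0.30702976 0.09135229]
```

The supply is off: the bar has moved to x=0.424. Now I'll push the carrier home and close the latch.

```bash
cat >> h.py <<'E'
FIX=np.array([.544,.048]); FYAW=np.radians(-2.1)
def F(x,y=0): return FIX+rot2(FYAW)@[x,y]
def latch(th,off,z=.042):
    "finger pose behind the pin at bar angle th (0 open), off = distance of finger centre behind the pin centre"
    a=np.pi+th; t=np.array([-np.sin(a),np.cos(a)]); q=np.array([-.014,.052])+.075*np.array([np.cos(a),np.sin(a)])-off*t
    return tip(F(*q),z),down(FYAW+th-np.pi/2)
E
python3 - <<'E'
from h import *
env.reach(tip(F(-.095),.12),down(FYAW)); env.movel(tip(F(-.095),.022))
r=env.movel(tip(F(-.008),.022),.05,stop_force=8); s=env.get_state()
print("push stop",r,rot2(-FYAW)@(s["tcp_pos"][:2]-FIX),s["force"],s["time"])
env.movel(tip(F(-.06),.022),.2); env.movel(tip(F(-.06),.12),.25)
p,d=camera("top"); c=calibration("top"); W=world(c,d)
m=W[195:262,262:305]; m=m[(m[...,2]>.031)&(m[...,2]<.042)]; print("lip",len(m),rot2(-FYAW)@(np.median(m,0)[:2]-FIX)); cv2.imwrite("pics/top2.png",p)
E
```

```text
push stop True [-1.76370141e-02 -8.08708996e-05] [-0.65606048 -0.81548635  0.58093406] 10.9083
lip 12 [-0.07086702  0.04437436]
```

```bash
python3 - <<'E'
from h import *
P,q=latch(0,.045); env.reach([P[0],P[1],.22],q)
p,d=camera("top"); c=calibration("top"); cv2.imwrite("pics/c2.png",cv2.resize(p[150:285,200:340],None,fx=4,fy=4,interpolation=cv2.INTER_CUBIC))
p,d=camera("scene"); cv2.imwrite("pics/s2.png",p)
c=calibration("scene");W=world(c,d)
print(env.get_state()["time"])
E
```

```text
14.2
```

View pics/c2.png

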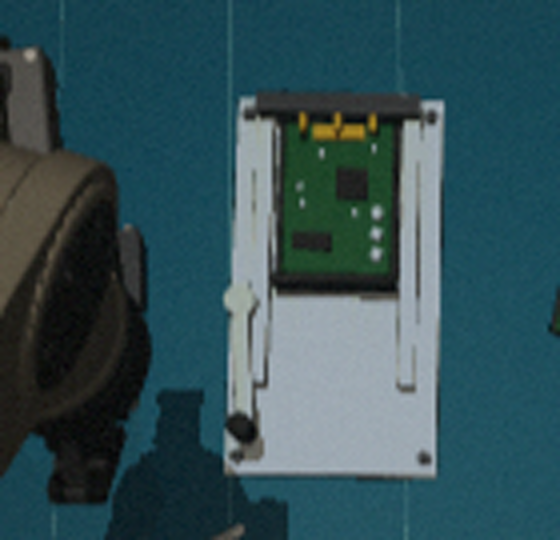

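The carrier is up against the stop, with its lip edge at crop (335,288) just beyond the latch pivot at (240,298). Next is the latch.

```bash
python3 - <<'E'
from h import *
P,q=latch(0,.045); 
L=rot2(-FYAW)@(plane(calibration("top"),(200+335/4,150+289/4),.036)[:2]-FIX); print("lip outer edge",L)
env.movel(P,.2)
for th in np.linspace(0,1.571,8):
    P,q=latch(th,.019); r=env.movel(P,.12,rot=q,stop_force=12)
    if r: print("stop at",th); break
if not r:
    P,q=latch(1.571,.012); r=env.movel(P,.05,rot=q,stop_force=6)
s=env.get_state(); print(r,rot2(-FYAW)@(s["tcp_pos"][:2]-FIX),s["force"],s["time"])
P,q=latch(1.571,.045); env.movel(P,.2); P[2]+=.1; env.movel(P,.25)
env.reach(tip(S(-.085),.16),down(SYAW))
p,d=camera("top"); cv2.imwrite("pics/c3.png",cv2.resize(p[150:285,200:340],None,fx=4,fy=4,interpolation=cv2.INTER_CUBIC)); print(env.get_state()["time"])
E
```

```text
lip outer edge [-0.00890841 -0.00252389]
True [-0.03268058 -0.02284258] [-0.04738563  0.50481983 -0.57158731] 18.075
20.0917
```

View pics/c3.png

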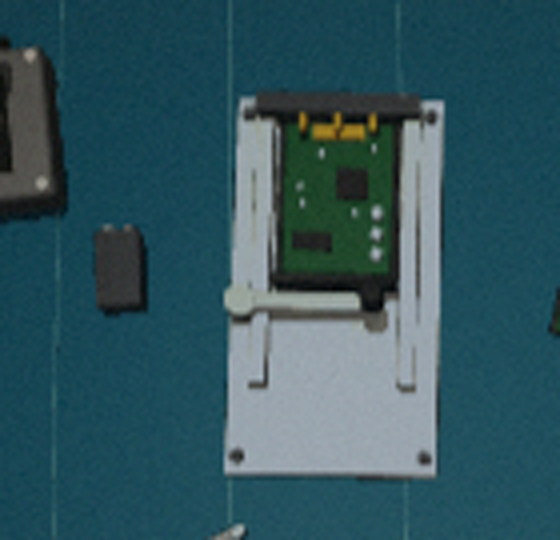

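The latch bar now lies straight across behind the lip, from (240,300) to the pin at (372,298). The lip's apparent lower edge is its foot on the floor, so the carrier is home to within about 1 mm. Next I'll throw the supply on and turn the knob.

```bash
python3 - <<'E'
from h import *
print("stopped",throw(+1))
K=np.array([.5265,-.2491]); a0=np.radians(-10.3); T=1.016
env.grip(.045); env.reach([K[0],K[1],.22],down(a0))
p,d=camera("top"); c=calibration("top"); W=world(c,d); m=W[225:300,130:190]; m=m[(m[...,2]>.075)&(m[...,2]<.1)]; print("bar",len(m),m.mean(0))
env.movel([K[0],K[1],.138],.1); env.grip(0,20); s=env.get_state(); print("open",s["opening"],s["force"])
for k in(1,2,3,4): env.movel([K[0],K[1],.138],.1,rot=down(a0-T*k/4))
print(env.get_state()["force"],env.get_state()["time"])
env.grip(.045); env.movel([K[0],K[1],.24],.2); 
env.reach([.5,.0,.30],down(a0))
print(env.get_state()["time"])
p,d=camera("top"); cv2.imwrite("pics/top4.png",p); cv2.imwrite("pics/c4.png",cv2.resize(p[185:265,390:500],None,fx=7,fy=7,interpolation=cv2.INTER_CUBIC))
E
```

```text
stopped False
bar 212 [0.49192574 0.31608181 0.09058401]
open 0.013545913168459366 [ 0.40653836 -2.56450501  3.62289886]
[-2.27511262 -6.02376644  5.81841671] 28.9
30.975
```

View pics/c4.png

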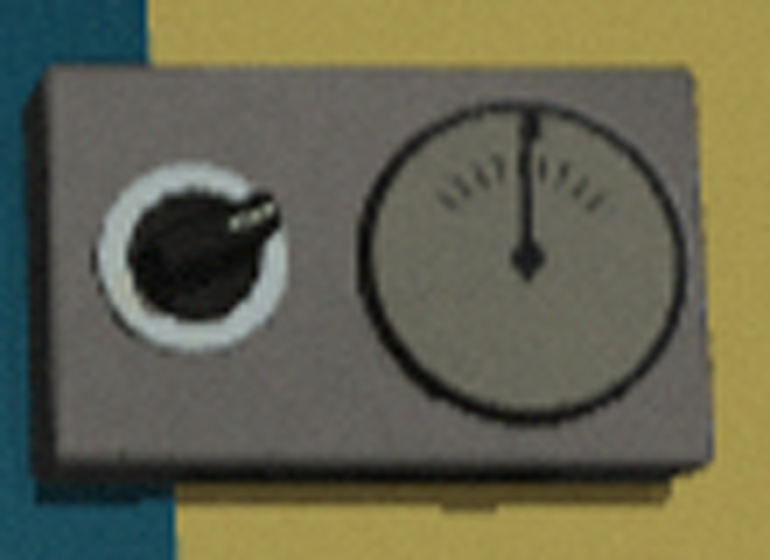

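The needle (527,145) points nearly at the index (531,125), off by about 1 mm. I'll take one close wrist view to confirm, since the tolerance is 4 mm.

```bash
python3 - <<'E'
from h import *
env.reach([.47,-.354,.27],down(0)); c=calibration("wrist")
p,d=camera("wrist"); R,t=RT(c); q=R@np.array([.5243,-.3546,.06])+t
r=np.hypot(q[0],q[1]); th=np.arctan2(r,q[2]); u,v=c["cx"]+c["fx"]*th*q[0]/r,c["cy"]+c["fy"]*th*q[1]/r; print(u,v)
u,v=int(np.clip(u,90,550)),int(np.clip(v,90,390))
cv2.imwrite("pics/w5.png",cv2.resize(p[v-90:v+90,u-90:u+90],None,fx=3.3,fy=3.3,interpolation=cv2.INTER_CUBIC)); print(u,v,env.get_state()["time"])
E
```

```text
320.2964120958288 163.1619149859713
320 163 32.4167
```

View pics/w5.png

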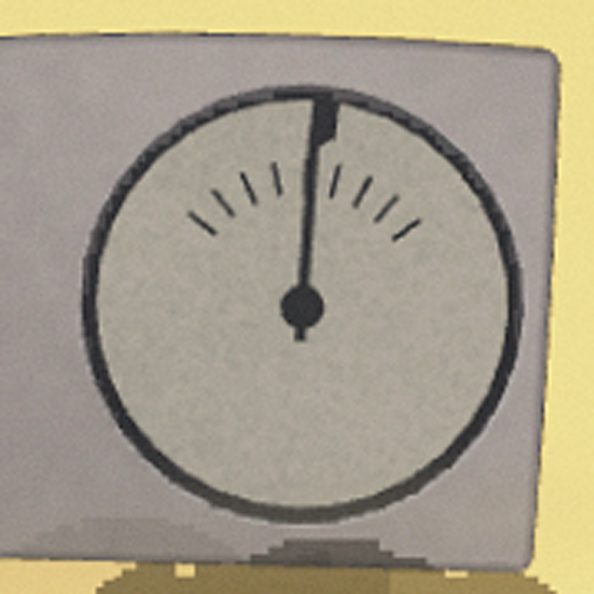

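The needle is about 2 mm anticlockwise of the index: needle x=315 against the index point at about x=322, at 4 px/mm. That is inside tolerance, but I'll trim it with a small extra turn.

```bash
python3 - <<'E'
from h import *
K=np.array([.5265,-.2491]); a=np.radians(-10.3)-1.016
env.reach([K[0],K[1],.22],down(a)); env.movel([K[0],K[1],.138],.1); env.grip(0,20)
env.movel([K[0],K[1],.138],.1,rot=down(a-.055)); env.grip(.045); env.movel([K[0],K[1],.24],.2)
env.reach([.47,-.354,.27],down(0)); p,d=camera("wrist")
o=np.zeros((480,800,3),np.uint8); o[:,:396]=cv2.resize(p[73:253,230:410],(396,480)); 
env.reach([.45,-.1,.35],down(0)); p,d=camera("top"); o[:360,400:]=cv2.resize(p[110:320,140:500],(400,233),interpolation=cv2.INTER_AREA) if 0 else cv2.resize(p[120:300,140:340],(400,360))
cv2.imwrite("pics/f6.png",o); print(env.get_state()["time"])
E
```

```text
38.4333
```

View pics/f6.png

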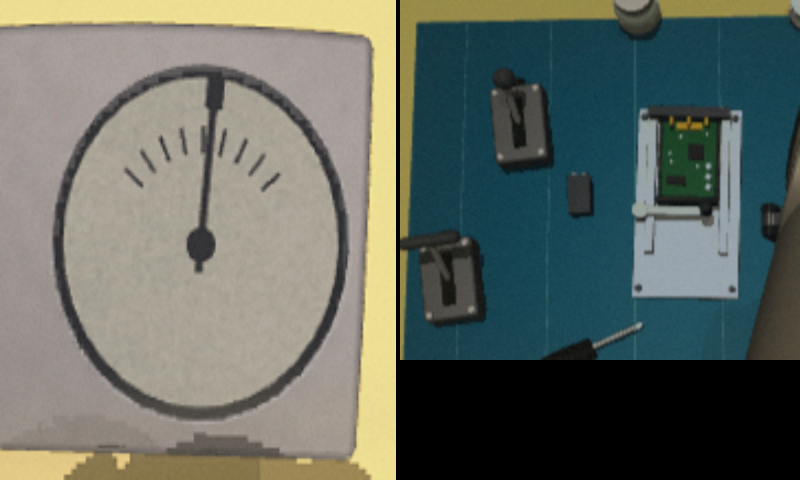

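The needle now runs into the middle of the index at (214,100). The supply is on (bar at (430,241)), the lamp switch is unmoved, the carrier is home and the latch is closed, so I'm handing in.

```bash
python3 -c "
from cell import job
print(job.job_done())"
```

```text
the job is handed in; nothing more can be done
None
```

The job is handed in at about 38 s of robot time: the supply went off and back on, the carrier is home and latched, the needle is on the index mark, and the lamp switch and the bystanders I could see in the last view were unmoved; no verdict came back.

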